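Hold the spice grinder's lid at the half-turn pulse mark

TASK

Get the spice grinder ready to pulse: first press the yellow cap fully home on its pour spout, then lower the grey lid with the blue bar into the grinder's bayonet mouth. Twist the lid clockwise (seen from above) against the return spring to the green half-turn mark, well short of the red mark where the lock clicks, and finish while still gripping the lid and holding it there. Leave the jars, tubs, loose jar cap and spoon where they are.

Things in the scene. Friction and masses are not known exactly. Their poses are not given: they have to be found in the camera images.
- grinder: Fixed white round spice grinder, on the robot's left or right: 136 mm across at the foot, 120 mm above, rim 120 mm above the worktop. Origin: centre of the underside, z up; its +x and -x run through the lid's two entry gaps. The spout with the yellow cap stands out at +y, its axis 90 mm from the grinder's. Lid seated: flange on the rim, the lid's origin 106.5 mm above this origin, same axis.
- mouth (a point): Centre of the grinder's round mouth at rim height. Mouth 84 mm across (3 mm to spare round the lid's plug), edged by a black lip 5 mm thick with two gaps 22 mm wide, reaching 52 mm from the axis, along the grinder's +x and -x; a white block in the rim marks each. Beneath each gap is a slot of the sprung drive ring. Clockwise (from above) from each gap: green mark at 40 degrees, red (lock) at 74.
- lid: Loose grey lid, about 140 g, 48.5 mm tall. Origin: centre of the underside, z up. Plug 78 mm across, 13.5 mm deep, bottom edge bevelled, with two round lugs (14 mm wide, 6 mm tall, at its bottom, reaching 49 mm from the axis) along the lid's +x and -x; above it a flange 100 mm across, z = 13.5 to 18.5 mm. The two ends are alike: it fits either way round.
- lid_bar (a point): Top centre of the lid's upright blue grip bar, which runs along the lid's own x, in line with the lugs: 66 mm long, 14 mm wide, from 18.5 to 48.5 mm above the lid's underside. White stripes on the flange at both bar ends point at the rim's marks. The lid goes in with the bar along the grinder's x, to within about 4 degrees; turned, its lugs run under the lip.
- drive (a joint): Turn of the grinder's drive ring, rad: 0 at rest, growing as the lid turns clockwise seen from above. The lugs have play in the slots: the ring reads about 0.1 less than the lid has turned. Bar at the green mark: 0.60. The lock's spring balls resist from about 0.95 and click at about 1.1; stop at 1.25. A spring turns it back: 0.06 N m at 0, 0.19 N m at 0.6, lightly damped.
- spout_cap (a joint): Travel of the yellow cap down its spout, m: 0 fully up, 0.010 fully home against a hard stop. It stays where it is pushed; friction 4 N.
- cap_top (a point): Centre of the yellow cap's top face (cap 32 mm across, pressed straight down); 136 mm above the worktop when fully up, 126 mm when fully home.
- half_mark (a point): The green half-turn mark that follows the gap on the grinder's +x side: on the rim's top face, 55.5 mm from the grinder's axis. A second green mark lies opposite.
- jar_small: Amber jar with brass cap, 64 mm across, 85 mm tall, bystander. Origin at the underside.
- jar_tall: Green glass jar with brass cap, 90 mm across, 160 mm tall, bystander. Origin at the underside.
- jar_mid: Amber jar with grey metal cap, 80 mm across, 120 mm tall, bystander. Origin at the underside.
- tub_left: Clear open food tub, 170 x 120 x 55 mm, on the left, bystander. Origin at the underside.
- tub_right: Clear open food tub, 170 x 120 x 55 mm, on the right, bystander. Origin at the underside.
- jar_cap: Loose brass jar cap, 68 mm across, 14 mm tall, lying near the robot, bystander; it is not the grinder's lid. Origin at the underside.
- spoon: Wooden spoon lying flat on the left, bystander.
Things that resemble listed ones, but are neither listed nor needed, are in the scene too. Of the things that look like the lid, the largest one is meant.

How it is judged:
On the way, in this order (a step that is already met when the one before it is completed fails the run):
1. the yellow cap is pressed fully home while the lid is still off (value of joint spout_cap above 0.0085 m and horizontal distance between lid and grinder above 0.08 m), for 0.2 s.
2. the lid is seated in the bayonet mouth, not yet turned (horizontal distance between lid and grinder below 0.005 m and z of lid in the frame of grinder between 0.1035 and 0.1095 m and angle between lid's own z axis and vertical below 0.07 rad and value of joint drive below 0.2 rad), for 0.1 s.
At the end, for the whole second after the job is handed in: Yellow cap home (8.5 of 10 mm or more); lid seated (axis within 5 mm, height within 3 mm, tilt under 4 degrees); drive ring held between 0.42 and 0.78 rad (green mark 0.60), slower than 0.3 rad/s; fingers grip the lid (over 2 N); no bystander moved 40 mm (value of joint spout_cap above 0.0085 m and horizontal distance between lid and grinder below 0.005 m and z of lid in the frame of grinder between 0.1035 and 0.1095 m and angle between lid's own z axis and vertical below 0.07 rad and value of joint drive between 0.42 and 0.78 rad and velocity of joint drive between -0.3 and 0.3 rad/s and contact force between the fingers and lid above 2 N and distance of each of jar_small, jar_tall, jar_mid, tub_left, tub_right, jar_cap, spoon from where it was at the start of the episode below 0.04 m); the arm keeps its last pose, push and grip.
It fails at once if the lid is turned past the half turn towards the red mark, so that the lock clicks (value of joint drive above 0.98 rad).
It fails at once if a bystander is moved by 40 mm or more (distance of any of jar_small, jar_tall, jar_mid, tub_left, tub_right, jar_cap, spoon from where it was at the start of the episode above 0.04 m).
It also fails if it takes over 56 s, if anything falls off the work surface, if the arm or the gripper's body presses on something with over 40 N, if the wrist force passes 120 N, or if a joint passes its speed limit or range.

ROBOT

A 6-joint arm with a two-finger parallel gripper is mounted at the origin on the work surface. World frame = base frame: x ahead of the robot, y to its left, z up, the work surface at z = 0. Lengths are in m, angles in rad, forces in N, time in s.
With the tool pointing down it reaches from about 0.35 to 0.775 m from the base axis. Payload 5.5 kg.
Tool frame: the origin (TCP) lies at the very end of the fingers, on their centre line; the grasp point (between the pads) lies 19 mm behind it; x points along the fingers, y is the direction in which the jaws open and shut, and the axes are right-handed (so a half turn about x gives the same grasp; the last joint's range is limited). The gripper opens to 85 mm and grips with 20 to 120 N. Pads are 22 mm wide; open, the fingers measure 114 mm over their backs; the gripper's body (76 mm by 85 mm) begins 54 mm behind the grasp point. The pads swing forward as they close: fully open they stand 13 mm farther back than shut.
Start: joints at [-1.367, 0.313, 0.046, 1.304, 0, 1.431], TCP at [0.194, -0.541, 0.231] pointing down, gripper open.
Joint ranges: [-2.76, 2.76], [-0.86, 1.69], [-1.03, 1.26], [-2.2, 2.34], [-1.47, 1.5], [-3.14, 3.14]. Speed limits (rad/s): [2.57, 2.57, 3.14, 3.14, 3.14, 3.14].

INTERFACE

Orientations are given as a unit quaternion [w, x, y, z].
In Python, from workcell import env gives the robot as it stands.
- The arm moves only by the tool servo_tool, never from a script. Its argument "increments" is a list of rows, each an object with "offset": the shift along the tool's x, y, z in cm, a list of three; "yaw": the turn about the tool's x in degrees. In form: [{"offset": [x, y, z], "yaw": yaw}, ...]. A call has exactly 8 rows; each row is the pose to reach, as a shift and turn from the pose commanded when the call began, along the tool's axes at that moment; what a row does not reach only later rows make up. A row lasts 1/10 s, in which the tool goes at most 50 mm and 8.59 degrees, less where a joint would pass 70% of its speed; a pose out of reach is approached as far as the arm can. A call with a gripper value outside its range is refused whole. "claw" is the opening, from 0 (shut) to 1 (fully open), set as the call begins (left out, the last holds). The fingers move at their own pace and stop on an object; "force" is the grip in N (left out, the last holds). Time passes only in rows, so rows that repeat a pose let the fingers close, or fill a call up. It gives the time, the measured TCP pose, the force and the opening at its end, in the units of the state.
- env.get_state(): the state, without advancing time (a new reading comes with each control period).
- env.read_camera(name): name is "scene" or "top" or "wrist"; returns (picture, depth): 400x640x3 uint8, red, green, blue; 400x640 float32, m along the optical axis (not along the pixel's ray), 0 where there is no reading.
- env.camera_model(name): a dict with "vertical_fov" (degrees; the focal length in pixels is half the picture's height over the tangent of half this angle, whatever the lens; pixels are square), "cx", "cy" (the principal point, pixels), "world_from_camera" (4x4, takes a point from camera to world coordinates). Camera axes: x right, y up, looking along -z (the intrinsics and any distortion apply to the point x, -y, -z); pixel columns grow to the right and rows downward; lengths in m; the calibration is good to about 2 mm. A picture is of the moment at which its call begins: read the wrist's pose just before it. camera_model takes no time and is no camera call; for the wrist camera it gives the pose at the moment of the call.
- env.hand_in(): hands the job in, once; it reports no verdict.
The state is a dict: "clock": time; "joint_pos": joint angles; "qvel": joint speeds; "tau": joint torques, N m; "tcp_pos": TCP position; "orientation": TCP orientation; "wrist_force": force on the tool from outside, world axes, zero at the start; "ft_torque": the same for the moment, N m; "finger_gap": finger opening in m.
Only numpy, scipy, OpenCV 4.12 (cv2) and the standard library are available. Lean on these libraries where they do the work, as an engineer would, in place of code of your own. Each camera call takes 0.05 s, during which the arm holds its last target.

## Working session

There is one attempt and no reset: what is moved stays moved. The work goes in short steps, Python scripts to look and compute and a tool call to move; the robot and the scene stay as the last step left them, time stands still between calls to the robot, and variables do not carry over. Pictures are saved under pics/ and viewed, and the job is handed in when it is done.

Besides the shell and the picture viewer there is one more tool, called after "Emit:" as name([rows], argument=value, ...), one row to a line, values as JSON. servo_tool: Moves the arm, as the interface text tells. Its arguments: {"type":"object","properties":{"increments":{"type":"array","items":{"type":"object","properties":{"offset":{"type":"array","items":{"type":"number"}},"yaw":{"type":"number"}}}},"claw":{"type":"number"},"force":{"type":"number"}},"required":["increments"]}

```bash
mkdir -p pics; ls
cat > h.py <<'E'
from workcell import env
import numpy as np, cv2
def snap(n,f):
    m=env.camera_model(n); p,d=env.read_camera(n)
    cv2.imwrite(f'pics/{f}.png',p[:,:,::-1]); np.savez(f'pics/{f}.npz',p=p,d=d,M=m['world_from_camera'],fov=m['vertical_fov'],cx=m['cx'],cy=m['cy'])
    return m
def load(f): return np.load(f'pics/{f}.npz')
def world(z,u,v,dep=None,height=None):
    F=200/np.tan(np.radians(float(z['fov']))/2); M=z['M']
    r=np.array([(u-z['cx'])/F,-(v-z['cy'])/F,-1.])
    R=M[:3,:3]@r;o=M[:3,3]
    if height is not None: s=(height-o[2])/R[2]
    else: s=float(z['d'][int(round(v)),int(round(u))]) if dep is None else dep
    return o+R*s
def proj(z,P):
    F=200/np.tan(np.radians(float(z['fov']))/2); M=z['M']
    c=M[:3,:3].T@(np.array(P)-M[:3,3]); return z['cx']+F*c[0]/-c[2], z['cy']-F*c[1]/-c[2]
E
python3 - <<'E'
from h import *
for n in('scene','top'):
    m=snap(n,n+'0'); print({k:(np.round(v,3).tolist() if hasattr(v,'tolist') else v) for k,v in m.items()})
print(env.get_state())
E
```

```text
pics
{'vertical_fov': 42.329129440769535, 'cx': 320.33292392383873, 'cy': 190.40038919683755, 'world_from_camera': [[-0.74, -0.402, 0.539, 1.279], [0.672, -0.423, 0.608, 0.834], [-0.016, 0.812, 0.583, 0.899], [0.0, 0.0, 0.0, 1.0]]}
{'vertical_fov': 44.268914973588366, 'cx': 319.58174407355233, 'cy': 193.82913564578607, 'world_from_camera': [[0.025, 0.992, -0.123, 0.402], [-1.0, 0.024, -0.007, -0.019], [-0.004, 0.123, 0.992, 1.567], [0.0, 0.0, 0.0, 1.0]]}
{'clock': 0.1, 'joint_pos': array([-1.36662706e+00,  3.13937876e-01,  4.51296081e-02,  1.30362763e+00,
       -1.97966024e-05,  1.43118192e+00]), 'qvel': array([-2.53349842e-05,  7.41149150e-05,  3.68333574e-03,  6.50586913e-04,
        7.22980946e-04, -1.59287405e-03]), 'tau': array([ 2.14573927e-03, -4.81728208e+01,  2.99242526e+01,  1.28281483e-02,
       -1.17766012e-04, -8.72742049e-06]), 'tcp_pos': array([ 0.19369016, -0.5409178 ,  0.23050604]), 'orientation': array([-0.12036904, -0.69666017, -0.12152733,  0.69671157]), 'wrist_force': array([ 0.0209292 , -0.21049422, -0.82770637]), 'ft_torque': array([-0.00536027, -0.00117611,  0.0301375 ]), 'finger_gap': 0.08537249500663598}
```

View pics/top0.png

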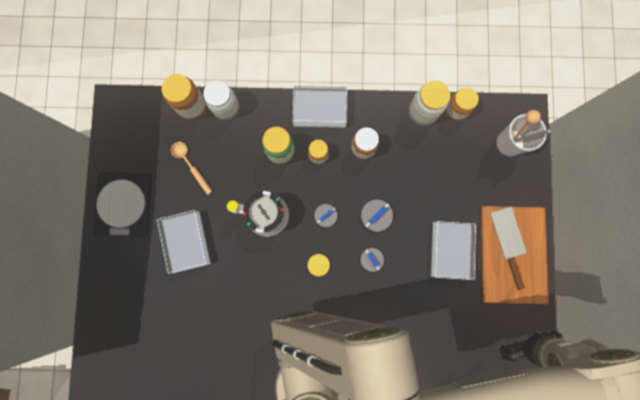

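View pics/scene0.png

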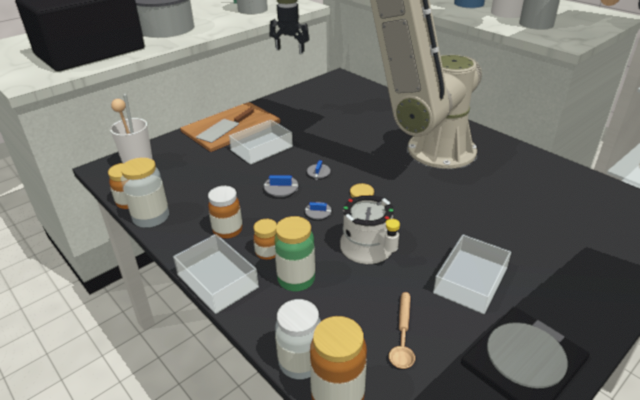

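The top view shows the grinder at about (267,213), its yellow cap at (233,207), and the large lid at (377,215). The two smaller look-alikes are at (326,215) and (372,260). I'll enlarge these areas.

Run:
```python
from h import *
z=load('top0')
p=z['p'][:,:,::-1]
a=cv2.resize(p[175:250,220:300],None,fx=7,fy=7,interpolation=cv2.INTER_CUBIC)
b=cv2.resize(p[190:240,350:405],None,fx=7,fy=7,interpolation=cv2.INTER_CUBIC)
cv2.imwrite('pics/ca.png',a);cv2.imwrite('pics/cb.png',b)
for u,v,h in [(377,215,.0185),(267,213,.12),(233,207,.136),(326,215,.015),(372,260,.015)]:
    print(u,v,world(z,u,v),world(z,u,v,height=h))
```

```text
377 215 [ 0.52899152 -0.18802397  0.04756835] [ 0.531423   -0.19126159  0.0185    ]
267 213 [0.52238334 0.1467133  0.10223088] [0.5209217  0.14470638 0.12      ]
233 207 [0.53481984 0.24314532 0.13544677] [0.53476847 0.24304413 0.136     ]
326 215 [ 0.52586386 -0.0302101   0.03856823] [ 0.52777545 -0.03038667  0.015     ]
372 260 [ 0.39036661 -0.17582581  0.03116055] [ 0.39024558 -0.17747822  0.015     ]
```

View pics/ca.png

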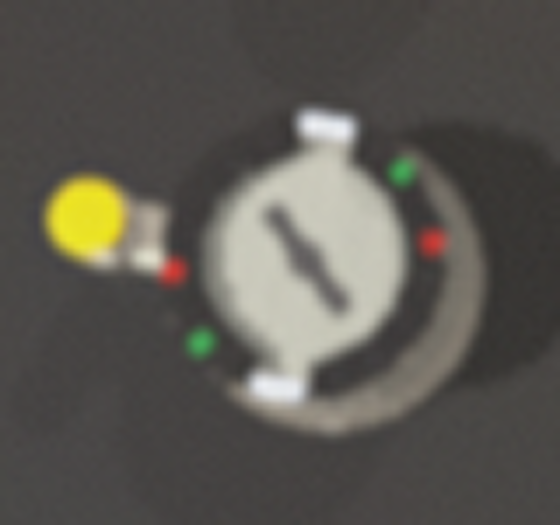

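View pics/cb.png

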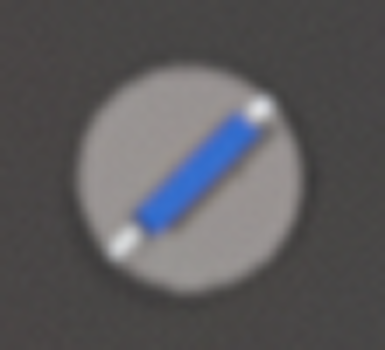

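Run:
```python
from h import *
z=load('top0')
A=lambda x,y,h:world(z,220+(x+.5)/7-.5,175+(y+.5)/7-.5,height=h)
B=lambda x,y,h:world(z,350+(x+.5)/7-.5,190+(y+.5)/7-.5,height=h)
w1,w2=A(327,127,.122),A(279,387,.122); cap=A(87,217,.136); c=(w1+w2)/2
g1,g2=A(403,172,.12),A(201,342,.12)
print('blocks',w1,w2,'centre',c,'gap ax',np.degrees(np.arctan2(*(w1-w2)[1::-1])))
print('green mid',(g1+g2)/2,np.linalg.norm(g1-g2)/2,np.degrees(np.arctan2(*(g1-g2)[1::-1])))
print('cap',cap,np.linalg.norm((cap-c)[:2]),np.degrees(np.arctan2(*(cap-c)[1::-1])))
s1,s2=B(260,108,.0187),B(124,243,.0187)
print('lid',(s1+s2)/2,np.linalg.norm(s1-s2),np.degrees(np.arctan2(*(s1-s2)[1::-1])))
print('bar',(B(245,130,.0485)+B(152,222,.0485))/2, 'circle',B(190,178,.0185))
# TCP axes
from scipy.spatial.transform import Rotation as R
q=env.get_state()['orientation'];print(R.from_quat(np.r_[q[1:],q[0]]).as_matrix().round(3))
```

```text
blocks [0.58096761 0.14888442 0.122     ] [0.47060122 0.16483469 0.122     ] centre [0.52578441 0.15685956 0.122     ] gap ax -8.223511941328148
green mid [0.52579771 0.15744006 0.12      ] 0.05540413441175559 -48.08753093293473
cap [0.5388927  0.24616684 0.136     ] 0.09026415805647323 81.649898285555
lid [ 0.53260965 -0.19129906  0.0187    ] 0.08709214439882497 -44.13029138033707
bar [ 0.5299037  -0.19081564  0.0485    ] circle [ 0.53140099 -0.19036052  0.0185    ]
[[-0.     0.337 -0.941]
 [ 0.002 -0.941 -0.337]
 [-1.    -0.002 -0.   ]]
```

Measurements agree with the given sizes: green-mark radius 55.4 mm against 55.5, cap offset 90.3 mm against 90. Next I'll move towards the lid area, turning and closing the fingers on the way.

```bash
cat >> h.py <<'E'
from scipy.spatial.transform import Rotation as Rt
def plan(pos=None,jaw=None,q=True):
    s=env.get_state(); o=s['orientation']; M=Rt.from_quat(np.r_[o[1:],o[0]]).as_matrix()
    j=np.degrees(np.arctan2(M[1,1],M[0,1]))
    print('t',round(s['clock'],2),'tcp',s['tcp_pos'].round(4),'jaw',j.round(2),'down',M[:,0].round(3),'F',s['wrist_force'].round(2),'T',s['ft_torque'].round(3),'gap',round(s['finger_gap'],4),'q6',s['joint_pos'][5].round(2))
    if pos is not None: print('offset cm',(M.T@(np.array(pos)-s['tcp_pos'])*100).round(2))
    if jaw is not None: print('yaw',-((jaw-j+180)%360-180))
E
python3 -c "
from h import *
plan((.46,-.28,.23),46)"
```

```text
t 0.1 tcp [ 0.1937 -0.5409  0.2305] jaw -70.3 down [-0.     0.002 -1.   ] F [ 0.02 -0.21 -0.83] T [-0.005 -0.001  0.03 ] gap 0.0854 q6 1.43
offset cm [  0.08 -15.59 -33.87]
yaw -116.30263540040329
```

Emit:
servo_tool([
  {"offset": [0, -1.9, -4.2], "yaw": -8},
  {"offset": [0, -3.9, -8.4], "yaw": -16},
  {"offset": [0, -5.8, -12.7], "yaw": -24},
  {"offset": [0, -7.8, -16.9], "yaw": -32},
  {"offset": [0, -9.7, -21.1], "yaw": -40},
  {"offset": [0, -11.7, -25.3], "yaw": -48},
  {"offset": [0, -13.6, -29.6], "yaw": -56},
  {"offset": [0, -15.6, -33.8], "yaw": -64},
], claw=0, force=40)

```text
clock: 0.9
tcp_pos: [0.4604, -0.2789, 0.231]
orientation: [-0.473, -0.525, -0.473, 0.525]
wrist_force: [1.2, -2.0, 0.6]
finger_gap: -0.0
```

```bash
python3 -c "
from h import *
snap('wrist','w1')
plan((.44,.02,.22),46)"
```

```text
t 0.95 tcp [ 0.4644 -0.274   0.231 ] jaw -5.32 down [ 0.003  0.003 -1.   ] F [ 2.27  2.1  -0.17] T [ 0.178 -0.113  0.018] gap -0.0001 q6 0.98
offset cm [  1.19  -5.16 -29.04]
yaw -51.32299763600892
```

View pics/w1.png

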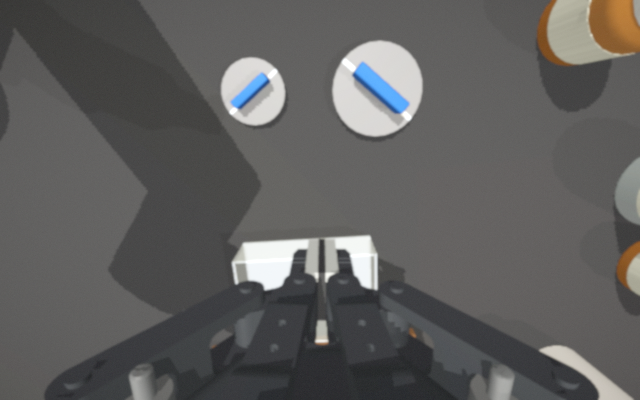

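The wrist picture shows the big lid at (377,88) with stripes at (349,66) and (407,117), and the small look-alike at (253,91). Now on to the cap.

```bash
python3 -c "
from h import *
z=load('w1')
a,b=world(z,349,66,height=.0187),world(z,407,117,height=.0187);print((a+b)/2,np.linalg.norm(a-b),np.degrees(np.arctan2(*(a-b)[1::-1])),world(z,377,88,height=.0185))
plan((.525,.08,.22),46)"
```

```text
[ 0.53404707 -0.1906297   0.0187    ] 0.0861199669287008 135.61135656716047 [ 0.53248972 -0.186177    0.0185    ]
t 0.95 tcp [ 0.4644 -0.274   0.231 ] jaw -5.32 down [ 0.003  0.003 -1.   ] F [ 2.27  2.1  -0.17] T [ 0.178 -0.113  0.018] gap -0.0001 q6 0.98
offset cm [  1.24   2.74 -35.81]
yaw -51.32299763600892
```

Emit:
servo_tool([
  {"offset": [0, 0.4, -4.3], "yaw": 0},
  {"offset": [0, 0.8, -8.5], "yaw": 0},
  {"offset": [0, 1.2, -12.8], "yaw": 0},
  {"offset": [0, 1.6, -17], "yaw": 0},
  {"offset": [0, 2.0, -21.2], "yaw": 0},
  {"offset": [0, 2.5, -25.5], "yaw": 0},
  {"offset": [0, 3.0, -29.7], "yaw": 0},
  {"offset": [0, 3.3, -34], "yaw": 0},
])

```text
clock: 1.75
tcp_pos: [0.5296, 0.0552, 0.2309]
orientation: [-0.471, -0.527, -0.472, 0.527]
wrist_force: [1.0, -1.5, -0.3]
finger_gap: -0.0001
```

```bash
python3 -c "
from h import *
plan()
snap('wrist','w2a');snap('wrist','w2b');snap('wrist','w2')
plan((.5389,.2462,.15))"
```

```text
t 1.75 tcp [0.5296 0.0552 0.2309] jaw -6.35 down [-0. -0. -1.] F [ 0.99 -1.52 -0.28] T [-0.001 -0.099  0.004] gap -0.0001 q6 1.63
t 1.9 tcp [0.5293 0.0559 0.2307] jaw -6.06 down [-0.001 -0.    -1.   ] F [ 0.74 -0.13  0.06] T [0.027 0.033 0.026] gap -0.0001 q6 1.63
offset cm [  8.07  -1.05 -19.02]
```

View pics/w2.png

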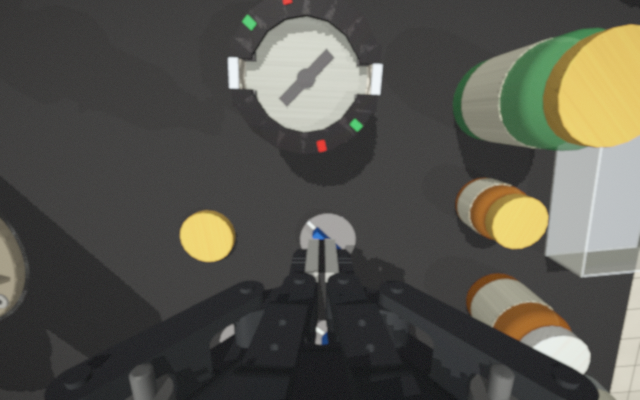

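Wrist view: white blocks at (234,73) and (376,79), green marks at (249,22) and (357,125). The cap is out of frame.

```bash
python3 -c "
from h import *
z=load('w2')
for p,q,h in [((234,73),(376,79),.122),((249,22),(357,125),.12)]:
    a,b=world(z,*p,height=h),world(z,*q,height=h);print((a+b)/2,np.linalg.norm(a-b)/2,np.degrees(np.arctan2(*(b-a)[1::-1])))
"
```

```text
[0.52757849 0.15886079 0.122     ] 0.055356300737795475 -8.214179820774824
[0.52767377 0.15928047 0.12      ] 0.05615012521537333 -47.86169612846643
```

Emit:
servo_tool([
  {"offset": [0, -0.2, -4.0], "yaw": 0},
  {"offset": [0, -0.4, -8], "yaw": 0},
  {"offset": [0, -0.6, -12], "yaw": 0},
  {"offset": [0, -0.8, -16], "yaw": 0},
  {"offset": [1.5, -1.05, -19], "yaw": 0},
  {"offset": [4, -1.05, -19], "yaw": 0},
  {"offset": [6.5, -1.05, -19], "yaw": 0},
  {"offset": [8, -1.05, -19], "yaw": 0},
])

```text
clock: 2.7
tcp_pos: [0.5391, 0.2422, 0.1488]
orientation: [-0.471, -0.526, -0.472, 0.528]
wrist_force: [0.3, 0.2, 0.1]
finger_gap: 0.0
```

```bash
python3 -c "
from h import *
snap('scene','s1')
plan((.5389,.2462,.126))
z=load('s1');p=z['p'][:,:,::-1]
cv2.imwrite('pics/s1c.png',cv2.resize(p[180:280,320:430],None,fx=6,fy=6,interpolation=cv2.INTER_CUBIC))"
```

```text
t 2.75 tcp [0.538  0.2417 0.1467] jaw -6.39 down [-0.006 -0.002 -1.   ] F [-1.53 -0.61 -2.11] T [-0.032 -0.014 -0.033] gap 0.0 q6 1.97
offset cm [ 2.07  0.05 -0.46]
```

View pics/s1c.png

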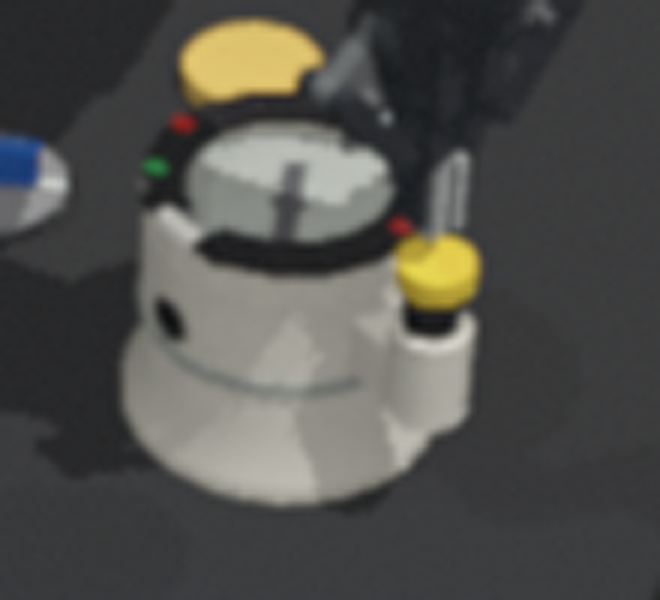

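The closed fingers are poised over the cap, which is still up with its black stem showing. I'll press in steps.

Emit:
servo_tool([
  {"offset": [0.3, 0, -0.3], "yaw": 0},
  {"offset": [0.7, 0, -0.4], "yaw": 0},
  {"offset": [1.0, 0, -0.4], "yaw": 0},
  {"offset": [1.3, 0, -0.4], "yaw": 0},
  {"offset": [1.6, 0, -0.4], "yaw": 0},
  {"offset": [1.9, 0, -0.4], "yaw": 0},
  {"offset": [2.1, 0, -0.4], "yaw": 0},
  {"offset": [2.1, 0, -0.4], "yaw": 0},
])

```text
clock: 3.55
tcp_pos: [0.5408, 0.2477, 0.1304]
orientation: [0.472, 0.527, 0.472, -0.527]
wrist_force: [0.7, -1.2, 0.7]
finger_gap: -0.0002
```

```bash
python3 -c "
from h import *
plan((.5389,.2462,.126))
"
```

```text
t 3.55 tcp [0.5408 0.2477 0.1304] jaw -6.3 down [ 0.001 -0.    -1.   ] F [ 0.73 -1.22  0.74] T [-0.097 -0.163 -0.028] gap -0.0002 q6 1.98
offset cm [ 0.44 -0.17  0.17]
```

Emit:
servo_tool([
  {"offset": [0.2, 0, 0], "yaw": 0},
  {"offset": [0.3, 0, 0], "yaw": 0},
  {"offset": [0.4, 0, 0], "yaw": 0},
  {"offset": [0.5, 0, 0], "yaw": 0},
  {"offset": [0.6, 0, 0], "yaw": 0},
  {"offset": [0.6, 0, 0], "yaw": 0},
  {"offset": [0.6, 0, 0], "yaw": 0},
  {"offset": [0.6, 0, 0], "yaw": 0},
])

```text
clock: 4.35
tcp_pos: [0.5409, 0.2477, 0.126]
orientation: [0.472, 0.527, 0.471, -0.526]
wrist_force: [-2.2, -0.6, 12.7]
finger_gap: -0.0002
```

```bash
python3 -c "
from h import *
plan((.5389,.2462,.126))
snap('scene','s2')
z=load('s2');p=z['p'][:,:,::-1]
cv2.imwrite('pics/s2c.png',cv2.resize(p[180:280,320:430],None,fx=6,fy=6,interpolation=cv2.INTER_CUBIC))"
```

```text
t 4.35 tcp [0.5409 0.2477 0.126 ] jaw -6.3 down [ 0.002  0.    -1.   ] F [-2.18 -0.64 12.72] T [-0.38   0.452 -0.007] gap -0.0002 q6 1.98
offset cm [-0.   -0.18  0.17]
```

View pics/s2c.png

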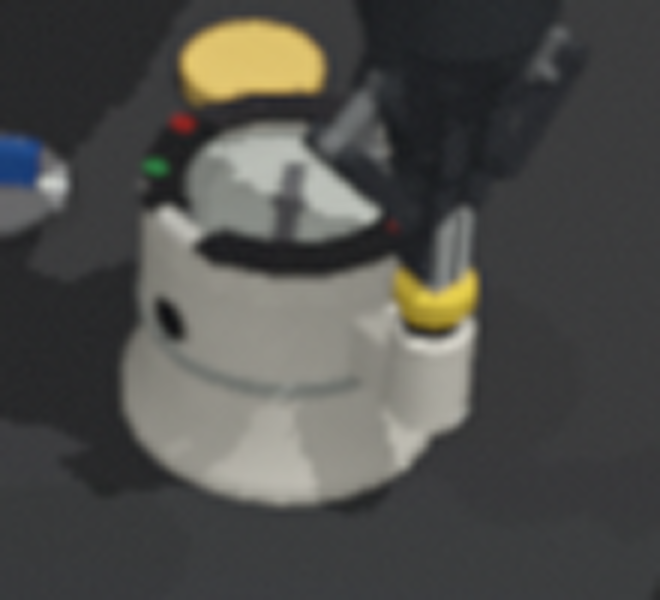

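Hard contact of 12.7 N at z = 0.126 m, which matches the home height. A slightly firmer push will confirm it.

Emit:
servo_tool([
  {"offset": [0.1, 0, 0], "yaw": 0},
  {"offset": [0.2, 0, 0], "yaw": 0},
  {"offset": [0.3, 0, 0], "yaw": 0},
  {"offset": [0.3, 0, 0], "yaw": 0},
  {"offset": [0.3, 0, 0], "yaw": 0},
  {"offset": [0.3, 0, 0], "yaw": 0},
  {"offset": [0.3, 0, 0], "yaw": 0},
  {"offset": [0.3, 0, 0], "yaw": 0},
])

```text
clock: 5.2
tcp_pos: [0.541, 0.2478, 0.1258]
orientation: [0.473, 0.528, 0.471, -0.525]
wrist_force: [-7.0, -3.4, 28.1]
finger_gap: 0.0002
```

```bash
python3 -c "
from h import *
plan((.52,-.1,.22),46)
"
```

```text
t 5.2 tcp [0.541  0.2478 0.1258] jaw -6.3 down [ 0.004  0.001 -1.   ] F [-7.   -3.44 28.1 ] T [-0.857  1.571 -0.002] gap 0.0002 q6 1.98
offset cm [-9.45  1.77 34.79]
yaw -52.297981206300506
```

Emit:
servo_tool([
  {"offset": [-3, 0, 0], "yaw": 0},
  {"offset": [-7, 0, 0.5], "yaw": 0},
  {"offset": [-9.5, 0, 4], "yaw": -8},
  {"offset": [-9.5, 0.2, 9], "yaw": -16},
  {"offset": [-9.5, 0.5, 14], "yaw": -24},
  {"offset": [-9.5, 0.8, 19], "yaw": -32},
  {"offset": [-9.5, 1.1, 24], "yaw": -40},
  {"offset": [-9.5, 1.4, 29], "yaw": -48},
], claw=0.6)

```text
clock: 6.0
tcp_pos: [0.5229, -0.0235, 0.2156]
orientation: [0.642, 0.295, 0.643, -0.295]
wrist_force: [0.6, 0.1, 0.9]
finger_gap: 0.051
```

```bash
python3 -c "
from h import *
snap('scene','s3')
z=load('s3');p=z['p'][:,:,::-1]
cv2.imwrite('pics/s3c.png',cv2.resize(p[180:280,320:430],None,fx=6,fy=6,interpolation=cv2.INTER_CUBIC))
plan((.532,-.1905,.12),46)
"
```

```text
t 6.05 tcp [ 0.523  -0.0296  0.2155] jaw 40.8 down [-0.001 -0.004 -1.   ] F [ 0.62 -3.52  0.33] T [-0.297  0.021 -0.058] gap 0.0512 q6 0.65
offset cm [ 9.6  -9.8  12.75]
yaw -5.20200153029603
```

View pics/s3c.png

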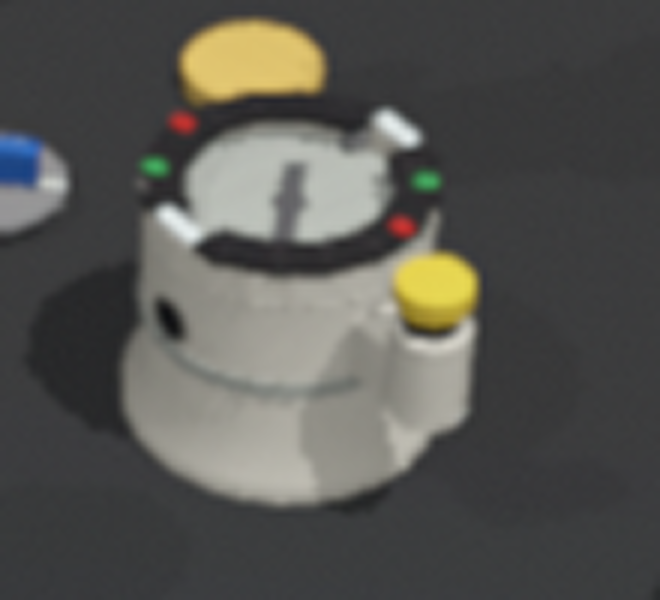

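The cap is clearly down. Next I'll move above the lid.

Emit:
servo_tool([
  {"offset": [0, -3, 3.5], "yaw": -2},
  {"offset": [0, -6, 7], "yaw": -5},
  {"offset": [0, -8, 10.5], "yaw": -5},
  {"offset": [2, -9.6, 12.5], "yaw": -5},
  {"offset": [5, -9.6, 12.5], "yaw": -5},
  {"offset": [8, -9.6, 12.5], "yaw": -5},
  {"offset": [9.5, -9.6, 12.5], "yaw": -5},
  {"offset": [9.5, -9.6, 12.5], "yaw": -5},
])

```text
clock: 6.85
tcp_pos: [0.529, -0.1782, 0.1179]
orientation: [0.651, 0.269, 0.656, -0.269]
wrist_force: [-0.6, 0.0, 0.1]
finger_gap: 0.0512
```

```bash
python3 -c "
from h import *
snap('wrist','w4'); plan((.532,-.1905,.0235),46);z=load('w4');print(proj(z,(.532,-.1905,.0485)))
"
```

```text
t 6.9 tcp [ 0.5302 -0.1787  0.1197] jaw 45.27 down [-0.004  0.002 -1.   ] F [ 0.81 -1.08  0.3 ] T [ 0.008  0.004 -0.015] gap 0.0511 q6 0.31
offset cm [ 9.62 -0.7   1.  ]
yaw -0.7290287135583355
(np.float64(312.0469630420715), np.float64(227.6544317244792))
```

View pics/w4.png

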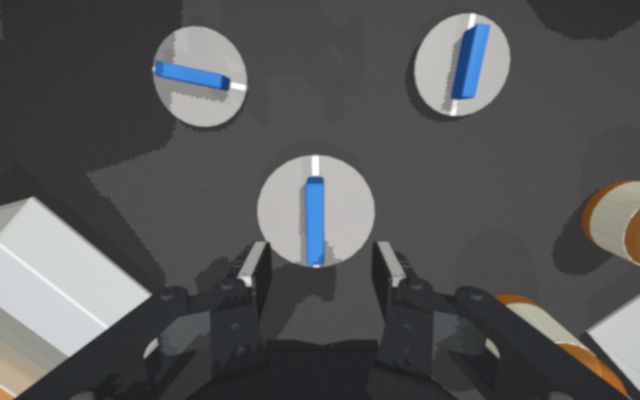

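The lid is centred at (316,211), with the bar upright in the image at column 315. Its top runs from row 180 to 264.

```bash
python3 -c "
from h import *
z=load('w4')
print(world(z,316,211,height=.0185)); a,b=world(z,316,183,height=.0485),world(z,315,264,height=.0485)
print((a+b)/2,np.linalg.norm(a-b),np.degrees(np.arctan2(*(b-a)[1::-1])))
plan((.5325,-.191,.0235),45)
"
```

```text
[ 0.53105966 -0.18614381  0.0185    ]
[ 0.53235535 -0.18718986  0.0485    ] 0.0646412889192509 -45.697655959619944
t 6.9 tcp [ 0.5302 -0.1787  0.1197] jaw 45.27 down [-0.004  0.002 -1.   ] F [ 0.81 -1.08  0.3 ] T [ 0.008  0.004 -0.015] gap 0.0511 q6 0.31
offset cm [ 9.62 -0.7   1.07]
yaw 0.27097128644166446
```

Emit:
servo_tool([
  {"offset": [1, -0.3, 0.5], "yaw": 0},
  {"offset": [3, -0.6, 0.9], "yaw": 0},
  {"offset": [5, -0.6, 0.9], "yaw": 0},
  {"offset": [7, -0.6, 0.9], "yaw": 0},
  {"offset": [8.5, -0.6, 0.9], "yaw": 0},
  {"offset": [9.2, -0.6, 0.9], "yaw": 0},
  {"offset": [9.3, -0.6, 0.9], "yaw": 0},
  {"offset": [9.3, -0.6, 0.9], "yaw": 0},
])

```text
clock: 7.7
tcp_pos: [0.5343, -0.1906, 0.029]
orientation: [0.654, 0.269, 0.653, -0.269]
wrist_force: [0.8, -0.0, -0.1]
finger_gap: 0.0512
```

```bash
python3 -c "
from h import *
plan((.532,-.189,.0235),45)
"
```

```text
t 7.7 tcp [ 0.5343 -0.1906  0.029 ] jaw 45.29 down [ 0.001 -0.001 -1.   ] F [ 0.76 -0.01 -0.13] T [-0.025  0.041  0.016] gap 0.0512 q6 0.3
offset cm [ 0.55 -0.04 -0.28]
yaw 0.2856110562144636
```

Emit:
servo_tool([
  {"offset": [0.3, 0, -0.1], "yaw": 0},
  {"offset": [0.5, 0, -0.2], "yaw": 0},
  {"offset": [0.5, 0, -0.2], "yaw": 0},
  {"offset": [0.5, 0, -0.2], "yaw": 0},
  {"offset": [0.5, 0, -0.2], "yaw": 0},
  {"offset": [0.5, 0, -0.2], "yaw": 0},
  {"offset": [0.5, 0, -0.2], "yaw": 0},
  {"offset": [0.5, 0, -0.2], "yaw": 0},
])

```text
clock: 8.5
tcp_pos: [0.5322, -0.1889, 0.0233]
orientation: [0.654, 0.269, 0.654, -0.269]
wrist_force: [0.6, 0.0, 1.0]
finger_gap: 0.0511
```

Emit:
servo_tool([
  {"offset": [0, 0, 0], "yaw": 0},
  {"offset": [0, 0, 0], "yaw": 0},
  {"offset": [0, 0, 0], "yaw": 0},
  {"offset": [0, 0, 0], "yaw": 0},
  {"offset": [0, 0, 0], "yaw": 0},
  {"offset": [0, 0, 0], "yaw": 0},
  {"offset": [0, 0, 0], "yaw": 0},
  {"offset": [0, 0, 0], "yaw": 0},
], claw=0, force=60)

```text
clock: 9.3
tcp_pos: [0.5323, -0.1889, 0.0235]
orientation: [0.654, 0.269, 0.654, -0.269]
wrist_force: [0.9, -0.0, 2.4]
finger_gap: 0.0132
```

```bash
python3 -c "
from h import *
snap('wrist','w5');plan((.5265,.05,.23),45)
"
```

```text
t 9.35 tcp [ 0.5323 -0.1889  0.0234] jaw 45.29 down [ 0. -0. -1.] F [-0.07  0.52  1.74] T [ 0.033 -0.036 -0.024] gap 0.0128 q6 0.3
offset cm [-20.66  16.57 -17.22]
yaw 0.28669925730235946
```

View pics/w5.png

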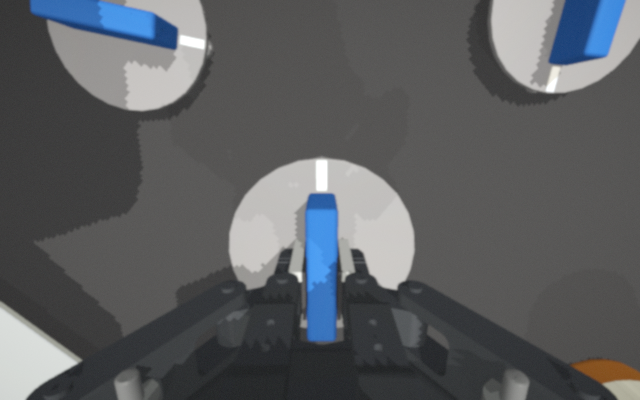

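The bar is gripped between the pads: opening 13 mm, bar aligned at columns 307–338. The flange's far edge is at (321,158) and its widest row is about 243. I'll work out the lid centre relative to the TCP.

```bash
python3 -c "
from h import *
z=load('w5'); t=np.array([.5323,-.1889]); d=np.array([np.cos(np.radians(-44.7)),np.sin(np.radians(-44.7))]) 
print('along-bar (dir -44.7) rel tcp, mm; across')
n=np.array([-d[1],d[0]])
for (u,v,h) in [(321,158,.0185),(229,243,.0185),(414,243,.0185),(321,209,.0485),(321,340,.0485)]:
    w=world(z,u,v,height=h)[:2]-t; print(u,v,(w@d*1000).round(1),(w@n*1000).round(1), world(z,u,v).round(4))
"
```

```text
along-bar (dir -44.7) rel tcp, mm; across
321 158 -50.0 0.3 [ 0.4969 -0.1534  0.0189]
229 243 -4.7 -48.7 [ 0.4962 -0.2307 -0.0005]
414 243 -4.7 49.9 [ 5.744e-01 -1.515e-01 -2.000e-04]
321 209 -33.2 0.4 [ 0.5093 -0.1656  0.047 ]
321 340 31.4 0.3 [ 0.5554 -0.2112  0.0477]
```

```bash
python3 -c "
from h import *
plan((.527,.1585,.185),81.8)
"
```

```text
t 9.35 tcp [ 0.5323 -0.1889  0.0234] jaw 45.29 down [ 0. -0. -1.] F [-0.07  0.52  1.74] T [ 0.033 -0.036 -0.024] gap 0.0128 q6 0.3
offset cm [-16.16  24.32 -24.82]
yaw -36.51330074269762
```

Emit:
servo_tool([
  {"offset": [-2, 0, 0], "yaw": 0},
  {"offset": [-6, 0, 0], "yaw": 0},
  {"offset": [-10, 1, -1], "yaw": 0},
  {"offset": [-14, 3, -3], "yaw": 0},
  {"offset": [-16.5, 5.5, -5.5], "yaw": -5},
  {"offset": [-16.5, 8.5, -8.5], "yaw": -10},
  {"offset": [-16.5, 11.5, -11.5], "yaw": -15},
  {"offset": [-16.5, 14, -14], "yaw": -20},
])

```text
clock: 10.15
tcp_pos: [0.5305, 0.011, 0.1881]
orientation: [0.691, 0.15, 0.691, -0.15]
wrist_force: [0.3, 0.1, -1.6]
finger_gap: 0.0132
```

```bash
python3 -c "
from h import *
plan((.527,.1585,.185),81.8)
"
```

```text
t 10.15 tcp [0.5305 0.011  0.1881] jaw 65.51 down [-0.001  0.    -1.   ] F [ 0.33  0.1  -1.63] T [ 0.034 -0.    -0.045] gap 0.0132 q6 0.3
offset cm [ 0.31 13.28 -6.43]
yaw -16.290976934440778
```

Emit:
servo_tool([
  {"offset": [0, 2.5, -1.2], "yaw": -4},
  {"offset": [0, 5, -2.4], "yaw": -8},
  {"offset": [0, 7.5, -3.6], "yaw": -12},
  {"offset": [0, 10, -4.8], "yaw": -16.3},
  {"offset": [0, 12, -5.8], "yaw": -16.3},
  {"offset": [0, 13.3, -6.4], "yaw": -16.3},
  {"offset": [0, 13.3, -6.4], "yaw": -16.3},
  {"offset": [0, 13.3, -6.4], "yaw": -16.3},
])

```text
clock: 10.95
tcp_pos: [0.5284, 0.1564, 0.1879]
orientation: [0.705, 0.051, 0.705, -0.052]
wrist_force: [0.2, 0.7, -1.7]
finger_gap: 0.013
```

```bash
python3 -c "
from h import *
snap('wrist','w6');snap('top','t6')
plan((.527,.1585,.15),81.8)
z=load('t6');p=z['p'][:,:,::-1]
cv2.imwrite('pics/t6c.png',cv2.resize(p[160:260,210:320],None,fx=6,fy=6,interpolation=cv2.INTER_CUBIC))"
```

```text
t 11.05 tcp [0.5286 0.1559 0.1881] jaw 81.53 down [-0.    -0.001 -1.   ] F [-0.56 -0.78 -1.07] T [ 0.007  0.064 -0.064] gap 0.013 q6 0.29
offset cm [ 3.81  0.24 -0.2 ]
yaw -0.27416386322732933
```

View pics/w6.png

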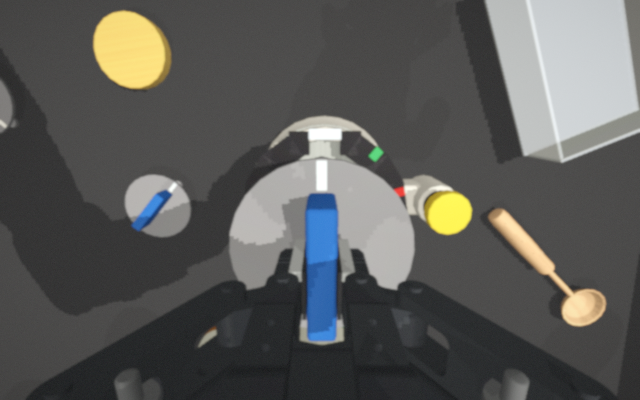

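View pics/t6c.png

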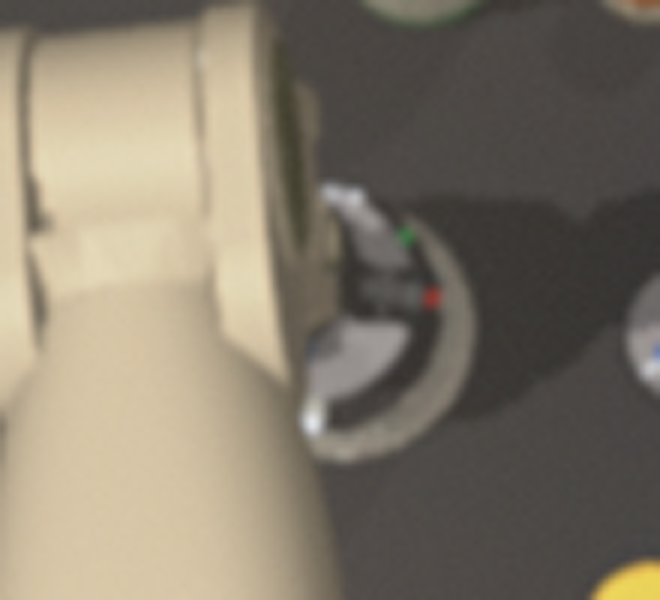

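The wrist view shows the lid over the grinder. The near block is at (324,134), the green mark at (376,155), the red mark at (400,191) and the cap at (447,212). I'll estimate the grinder centre from these in the same frame as the lid.

```bash
python3 -c "
from h import *
z=load('w6')
th=np.radians(-8.2)
R=lambda a,r: r*np.array([np.cos(a),np.sin(a)])
# green after -x gap clockwise 40: angle th+180-40
for n,u,v,h,a,r in [('block',324,134,.122,th+np.pi,.0553),('green',376,155,.12,th+np.pi-np.radians(40),.0555),('red',400,191,.12,th+np.pi-np.radians(74),.0555),('cap',447,212,.126,th+np.pi/2,.09)]:
    w=world(z,u,v,height=h); print(n,w,'depth z',world(z,u,v)[2].round(4),'-> centre',w[:2]-R(a,r))
w=world(z,321,158,height=.188-.0235+.0185);print('lid far edge',w, 'lid c',w[:2]+R(th,.05))
w=[world(z,321,v,height=.188+.025)[:2] for v in (209,340)];print('bar c',(w[0]+w[1])/2)
"
```

```text
block [0.47159859 0.16705605 0.122     ] depth z 0.1204 -> centre [0.52633322 0.15916867]
green [0.49122224 0.20098681 0.12      ] depth z 0.1214 -> centre [0.52821479 0.15961289]
red [0.51959944 0.21567052 0.12      ] depth z 0.1201 -> centre [0.52713165 0.16068402]
cap [0.53829215 0.24646607 0.126     ] depth z 0.1266 -> centre [0.52545555 0.15738621]
lid far edge [0.47924025 0.16396336 0.183     ] lid c [0.52872906 0.15683192]
bar c [0.52783689 0.15683962]
```

Estimates cluster around (0.527, 0.159), and the cap's depth reading of 0.1266 m confirms it is home. I'll lower to just above the rim.

Emit:
servo_tool([
  {"offset": [0.5, 0.1, -0.1], "yaw": -0.3},
  {"offset": [1.2, 0.2, -0.2], "yaw": -0.3},
  {"offset": [2, 0.2, -0.2], "yaw": -0.3},
  {"offset": [2.8, 0.2, -0.2], "yaw": -0.3},
  {"offset": [3.5, 0.2, -0.2], "yaw": -0.3},
  {"offset": [3.8, 0.2, -0.2], "yaw": -0.3},
  {"offset": [3.8, 0.2, -0.2], "yaw": -0.3},
  {"offset": [3.8, 0.2, -0.2], "yaw": -0.3},
])

```text
clock: 11.85
tcp_pos: [0.5271, 0.159, 0.1504]
orientation: [0.705, 0.05, 0.705, -0.05]
wrist_force: [-0.2, -0.3, -1.0]
finger_gap: 0.0128
```

```bash
python3 -c "
from h import *
snap('wrist','w7')
plan((.527,.1583,.13),81.8)
"
```

```text
t 11.9 tcp [0.5272 0.159  0.1506] jaw 81.89 down [ 0.001 -0.    -1.   ] F [ 0.83  0.33 -1.71] T [0.004 0.039 0.013] gap 0.0131 q6 0.29
offset cm [ 2.06 -0.08 -0.01]
yaw 0.08726046981013269
```

View pics/w7.png

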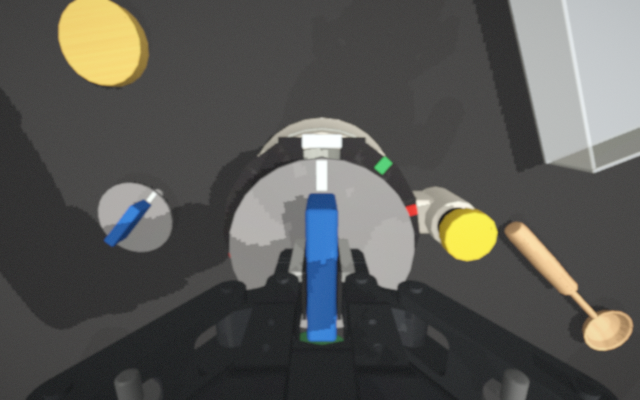

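The stripe at column 321 lines up with the block at column 322. I'll lower gently.

Emit:
servo_tool([
  {"offset": [0.4, 0, 0], "yaw": 0},
  {"offset": [0.8, 0, 0], "yaw": 0},
  {"offset": [1.1, 0, 0], "yaw": 0},
  {"offset": [1.4, 0, 0], "yaw": 0},
  {"offset": [1.7, 0, 0], "yaw": 0},
  {"offset": [1.9, 0, 0], "yaw": 0},
  {"offset": [2.1, 0, 0], "yaw": 0},
  {"offset": [2.1, 0, 0], "yaw": 0},
])

```text
clock: 12.7
tcp_pos: [0.5269, 0.159, 0.1299]
orientation: [0.705, 0.05, 0.705, -0.05]
wrist_force: [-1.8, -1.6, 3.4]
finger_gap: 0.0129
```

```bash
python3 -c "
from h import *
plan((.527,.1583,.13),81.8)
"
```

```text
t 12.7 tcp [0.5269 0.159  0.1299] jaw 81.89 down [ 0. -0. -1.] F [-1.77 -1.58  3.36] T [-0.076  0.413  0.024] gap 0.0129 q6 0.29
offset cm [-0.01 -0.07  0.02]
yaw 0.08963187756506841
```

Emit:
servo_tool([
  {"offset": [0.1, 0, 0], "yaw": 0},
  {"offset": [0.1, 0, 0], "yaw": 0},
  {"offset": [0.1, 0, 0], "yaw": 0},
  {"offset": [0.1, 0, 0], "yaw": 0},
  {"offset": [0.1, 0, 0], "yaw": 0},
  {"offset": [0.1, 0, 0], "yaw": 0},
  {"offset": [0.1, 0, 0], "yaw": 0},
  {"offset": [0.1, 0, 0], "yaw": 0},
])

```text
clock: 13.5
tcp_pos: [0.5269, 0.159, 0.1299]
orientation: [0.706, 0.05, 0.705, -0.05]
wrist_force: [-3.8, -0.6, 10.1]
finger_gap: 0.0131
```

```bash
python3 -c "
from h import *
plan((.527,.1583,.13),81.8)
snap('wrist','w8');snap('scene','s8')
z=load('s8');p=z['p'][:,:,::-1]
a=cv2.resize(p[180:280,320:430],None,fx=5,fy=5,interpolation=cv2.INTER_CUBIC)
b=load('w8')['p'][100:300,200:520,::-1]; cv2.imwrite('pics/c8.png',a); cv2.imwrite('pics/c8w.png',cv2.resize(b,None,fx=2,fy=2))"
```

```text
t 13.5 tcp [0.5269 0.159  0.1299] jaw 81.89 down [ 0.001 -0.    -1.   ] F [-3.83 -0.61 10.08] T [-0.23   0.87  -0.037] gap 0.0131 q6 0.29
offset cm [-0.01 -0.06  0.02]
yaw 0.09218443860521575
```

View pics/c8.png

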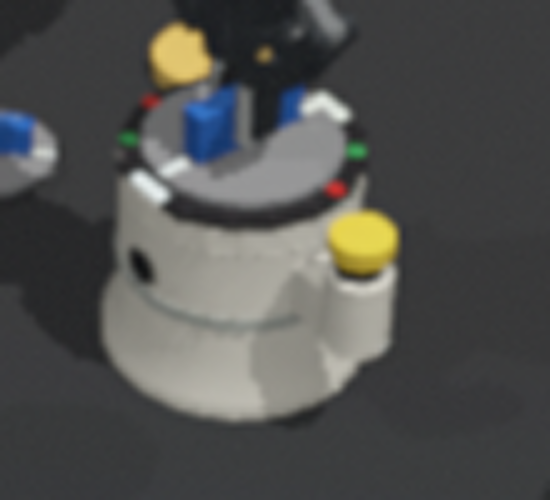

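View pics/c8w.png

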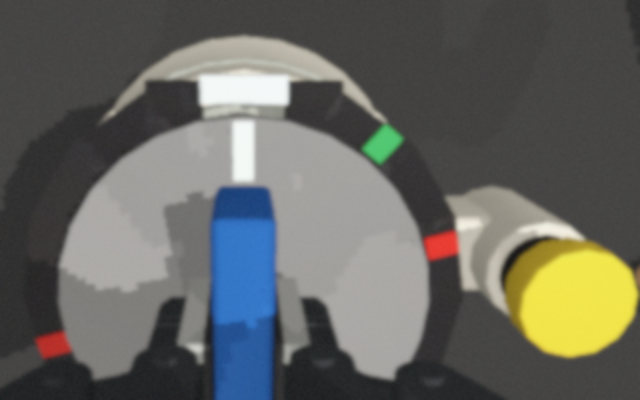

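The lid is seated flat and the stripe meets the block. I'll twist clockwise in two stages with a firmer grip.

Emit:
servo_tool([
  {"offset": [0, 0, 0], "yaw": 0},
  {"offset": [-0.05, 0, 0], "yaw": 3},
  {"offset": [-0.05, 0, 0], "yaw": 7},
  {"offset": [-0.05, 0, 0], "yaw": 11},
  {"offset": [-0.05, 0, 0], "yaw": 15},
  {"offset": [-0.05, 0, 0], "yaw": 19},
  {"offset": [-0.05, 0, 0], "yaw": 23},
  {"offset": [-0.05, 0, 0], "yaw": 25},
], force=90)

```text
clock: 14.4
tcp_pos: [0.5277, 0.1587, 0.13]
orientation: [0.678, 0.202, 0.677, -0.202]
wrist_force: [-1.8, -2.2, 6.8]
finger_gap: 0.0123
```

```bash
python3 -c "
from h import *
plan((.527,.159,.13),41.8)
"
```

```text
t 14.4 tcp [0.5277 0.1587 0.13  ] jaw 56.79 down [ 0.002 -0.001 -1.   ] F [-1.82 -2.2   6.79] T [-0.436  0.423  0.379] gap 0.0123 q6 0.73
offset cm [ 0.   -0.01 -0.07]
yaw 14.993503532549653
```

Emit:
servo_tool([
  {"offset": [0, 0, 0], "yaw": 4},
  {"offset": [0, 0, 0], "yaw": 8},
  {"offset": [0, 0, 0], "yaw": 12},
  {"offset": [0, 0, 0], "yaw": 15},
  {"offset": [0, 0, 0], "yaw": 15},
  {"offset": [0, 0, 0], "yaw": 15},
  {"offset": [0, 0, 0], "yaw": 15},
  {"offset": [0, 0, 0], "yaw": 15},
])

```text
clock: 15.2
tcp_pos: [0.5276, 0.1586, 0.13]
orientation: [0.646, 0.288, 0.645, -0.288]
wrist_force: [-2.1, -1.8, 6.3]
finger_gap: 0.0124
```

```bash
python3 -c "
from h import *
plan((.527,.159,.13),41.8)
snap('wrist','w9');snap('scene','s9')
z=load('s9');p=z['p'][:,:,::-1]
a=cv2.resize(p[180:280,320:430],None,fx=5,fy=5,interpolation=cv2.INTER_CUBIC);cv2.imwrite('pics/c9.png',a)"
```

```text
t 15.2 tcp [0.5276 0.1586 0.13  ] jaw 41.87 down [ 0.002 -0.001 -1.   ] F [-2.07 -1.82  6.31] T [-0.416  0.443  0.032] gap 0.0124 q6 0.99
offset cm [-0.   -0.01 -0.07]
yaw 0.06977522910767675
```

View pics/w9.png

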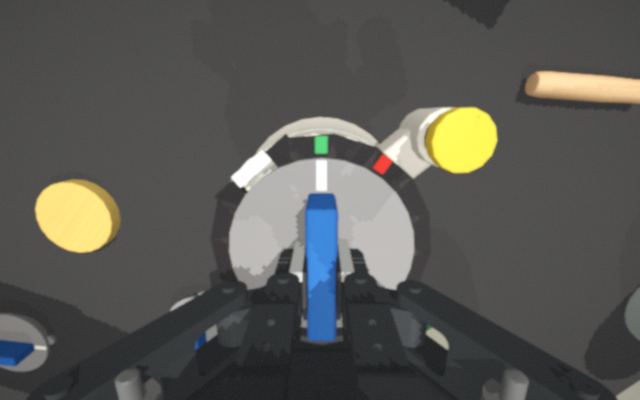

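View pics/c9.png

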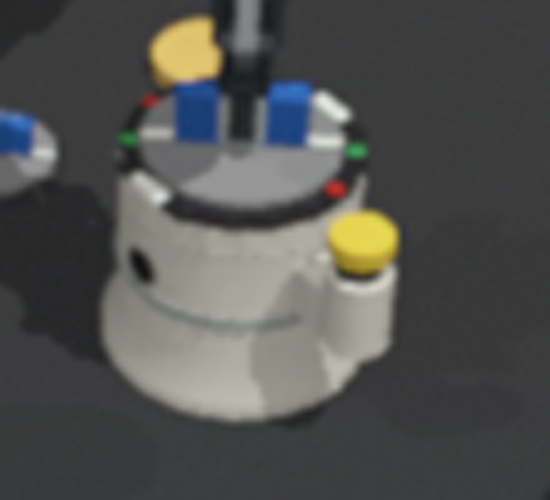

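Both stripes meet the green marks: wrist view stripe at (321,175), green at (321,145). The cap is home. One short hold will show whether it is steady before I hand in.

Emit:
servo_tool([
  {"offset": [0, 0, 0], "yaw": 0},
  {"offset": [0, 0, 0], "yaw": 0},
  {"offset": [0, 0, 0], "yaw": 0},
  {"offset": [0, 0, 0], "yaw": 0},
  {"offset": [0, 0, 0], "yaw": 0},
  {"offset": [0, 0, 0], "yaw": 0},
  {"offset": [0, 0, 0], "yaw": 0},
  {"offset": [0, 0, 0], "yaw": 0},
])

```text
clock: 16.1
tcp_pos: [0.5276, 0.1586, 0.13]
orientation: [0.646, 0.288, 0.645, -0.288]
wrist_force: [-1.7, -2.1, 6.1]
finger_gap: 0.0127
```

```bash
python3 -c "
from h import *
for i in range(4): snap('wrist','w10');plan()
b=load('w10')['p'][100:300,200:520,::-1]; cv2.imwrite('pics/c10w.png',cv2.resize(b,None,fx=2,fy=2))"
```

```text
t 16.15 tcp [0.5276 0.1586 0.13  ] jaw 41.87 down [ 0.002 -0.001 -1.   ] F [-2.22 -2.93  6.57] T [-0.417  0.407  0.026] gap 0.0125 q6 0.99
t 16.2 tcp [0.5276 0.1586 0.13  ] jaw 41.87 down [ 0.002 -0.001 -1.   ] F [-1.35 -2.99  6.32] T [-0.387  0.486  0.079] gap 0.0123 q6 0.99
t 16.25 tcp [0.5276 0.1586 0.13  ] jaw 41.87 down [ 0.002 -0.001 -1.   ] F [-1.1  -2.59  6.28] T [-0.431  0.445  0.09 ] gap 0.0124 q6 0.99
t 16.3 tcp [0.5276 0.1586 0.13  ] jaw 41.87 down [ 0.002 -0.001 -1.   ] F [-1.62 -2.62  5.65] T [-0.426  0.454  0.039] gap 0.0124 q6 0.99
```

View pics/c10w.png

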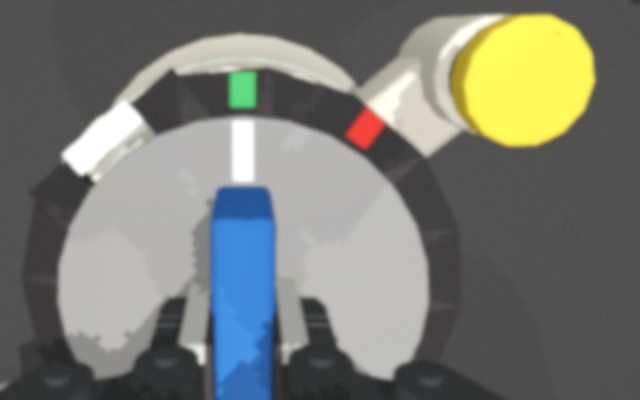

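```bash
python3 -c "
from h import *
print(env.hand_in())"
```

```text
the job is handed in; nothing more can be done
None
```

I pressed the yellow cap home, seated the large lid and turned it 40° clockwise to the green mark. I handed in at about 16.3 s with the gripper still holding the lid.

**Last checks:**
- **Cap:** it met a hard stop at 126 mm with up to 28 N on it. The wrist camera later read its top at 126.6 mm.
- **Lid seating:** the tool stayed at 130.0 mm, which puts the lid's underside at about 106.5 mm. It sits within about 1–2 mm of the estimated grinder axis.
- **Turn:** in the last pictures both stripes line up with the green marks, so by the stated play the drive ring should read about 0.60 rad. I couldn't read the ring directly.
- **Grip:** grip force was set to 90 N, the fingers were stopped on the bar, and the pose was steady.
- **Bystanders:** I touched none of them and saw none displaced, but I did not measure their final positions.

**One reading disagreed:** the wrist torque about vertical, while holding, was only 0.03–0.09 N m against the spring's nominal 0.19. It was 0.38 N m during the twist. I put this down to friction between the lid and rim under about 6 N of downward push, but I didn't confirm that.

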